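Trial-set a lamp house's bayonet cap at half-turn

TASK

I want to check the lamp before its cap locks. Lay the steel straightedge on the table flush against the lamp house's front index face, roughly centred on it, and let go of it; then put the bayonet cap into the lamp house, lugs through the two slots, press it down against the spring and twist it clockwise (seen from above) until its grip bar is parallel to the straightedge, which is half-way and well before the lock click. Finish holding it there with the gripper still closed on the bar; leave the straightedge flush, and do not disturb the other things.

Things in the scene. Friction and masses are not known exactly. Their poses are not given: they have to be found in the camera images.
- lamp_house: Grey lamp house, fixed. Origin: axis of its aluminium barrel (diameter 80 mm) at table height; z up. Base plate 12 mm high, x -70 to +50, y -50 to +50 mm. Its front (-x) side is the index face, along body y. Slot line = body y turned 42 degrees anticlockwise from above. A cable gland sticks out at +x, 22 mm high.
- index_face (a point): Middle of the index face: plain vertical front face of the plate, 100 mm long along y, 12 mm high, 70 mm from the barrel's axis; this point is 6 mm above the table.
- mouth (a point): Centre of the barrel's rim, 52 mm above the table. Mouth diameter 48 mm with two opposite slots, 40 degrees wide, out to diameter 66, for the lugs. Lugs turn only clockwise from the slots, under an 8 mm thick lip: 42 degrees on (bar parallel to index face) is half-way; from 69 degrees it counts as locked: there they spring 4 mm up into a notch.
- plunger (a joint): Brass spring plunger on the barrel's axis, pushed down by the cap's foot; value = depth in m, 0 free (top 41 mm above table), stop 0.014. Force 3 N plus 0.5 N per mm. Cap's flange on the rim: 0.010; lugs up against the lip: 0.007; lugs in the lock notch: 0.003.
- cap_grip (a point): Loose black cap, 0.12 kg, upright on its foot: centre of its grip bar, 43 mm above the foot. x along bar and lugs (half a turn is the same), z up. Bar 60 x 14 x 34 mm; flange under it, diameter 72, 5 thick; plug below, diameter 44, 21 long, tapered foot. This point is 74 mm above the table with the flange on the rim, 77 with lugs up against the lip; lugs clear the lip only below 77.
- cap_lug (a point): One of the cap's two opposite lugs, 28 mm from the cap's axis along its +x, 7.5 mm above the foot. Lugs are 10 mm wide, 5 thick, 5 to 10 mm above the foot, and reach 30 mm from the axis. In the mouth the plug has 2 mm clearance all round, the lugs some 7 degrees each way in the slots.
- edge_grip (a point): Loose steel straightedge, 0.25 kg: centre of its handle rib, 25 mm above the underside. x along its length, z up. Blade 160 x 24 x 8 mm, flat on the table; rib 60 x 14 mm along its middle, 8 to 42 mm high. When flush this point is 12 mm from the index face; fingers must then be above the 12 mm plate.
- straightedge: The same straightedge; origin in the middle of its underside.
- cap: The same cap; origin in the middle of its foot.
- dropper: Bystander: brown dropper bottle 32 x 32 x 102 mm, origin under its centre; not to be disturbed.
- tape: Bystander: roll of brown tape, diameter 88 x 24 mm, origin under its centre.
- round_tin: Bystander: closed round tin, diameter 67 x 24 mm, origin under its centre.
- driver: Bystander: screwdriver 197 mm long, 22 mm high, lying along its y, origin under its middle.
- lens_ring: Bystander: lens in a ring with a small tab, 58 x 50 x 8 mm, origin under its centre.
Not all that is in view belongs to the job. Several things look just like the cap: the one meant starts farthest from the robot's base.

How it is judged:
On the way, in this order (a step that is already met when the one before it is completed fails the run):
1. the straightedge lies flush against the index face and is released (angle between the x axis of edge_grip and the y axis of lamp_house, either way round below 0.05 rad and x of edge_grip in the frame of lamp_house between -0.086 and -0.08 m and y of edge_grip in the frame of lamp_house between -0.04 and 0.04 m and height (world z) of edge_grip below 0.029 m and angle between edge_grip's own z axis and vertical below 0.06 rad and contact force between the fingers and straightedge below 0.1 N), for 0.2 s.
2. the cap is down in the mouth with its lugs below the lip at the slots (horizontal distance between cap_grip and lamp_house below 0.005 m and z of cap_grip in the frame of lamp_house between 0.07 and 0.0785 m and angle between cap_grip's own z axis and vertical below 0.09 rad and value of joint plunger above 0.0055 m and angle between the x axis of cap_grip and the y axis of lamp_house, either way round above 0.45 rad), for 0.02 s.
At the end, for the whole second after the job is handed in: Straightedge on the table along the index face (3 degrees, 4 mm, centred within 40 mm), released; cap down in the barrel (5 mm, level within 5 degrees, plunger pressed 5.5 mm or more), bar parallel to the index face within 10 degrees, at rest, still held with at least 1 N (all of step 1 and horizontal distance between cap_grip and lamp_house below 0.005 m and z of cap_grip in the frame of lamp_house between 0.07 and 0.0785 m and angle between cap_grip's own z axis and vertical below 0.09 rad and value of joint plunger above 0.0055 m and angle between the x axis of cap_grip and the y axis of lamp_house, either way round below 0.17 rad and contact force between the fingers and cap above 1 N and linear speed of cap below 0.02 m/s and angular speed of cap below 0.1 rad/s); the arm keeps its last pose, push and grip.
It fails at once if the cap is turned on into the lock ((horizontal distance between cap_grip and lamp_house below 0.008 m and z of cap_grip in the frame of lamp_house between 0.07 and 0.087 m) and ((x of cap_lug in the frame of lamp_house above 0.0127 m and y of cap_lug in the frame of lamp_house above 0 m) or (x of cap_lug in the frame of lamp_house below -0.0127 m and y of cap_lug in the frame of lamp_house below 0 m))).
It fails at once if a bystander is moved by more than 20 mm (distance of any of dropper, tape, round_tin, driver, lens_ring from where it was at the start of the episode above 0.02 m).
It also fails if it takes over 54 s, if anything falls off the work surface, if the arm or the gripper's body presses on something with over 40 N, if the wrist force passes 120 N, or if a joint passes its speed limit or range.

ROBOT

A 6-joint arm with a two-finger parallel gripper is mounted at the origin on a cart in front of the work surface, level with it; the furniture and walls round the work are solid. World frame = base frame: x ahead of the robot, y to its left, z up, the work surface at z = 0. Lengths are in m, angles in rad, forces in N, time in s.
With the tool pointing down it reaches from about 0.3 to 0.775 m from the base axis. Payload 14.6 kg.
Tool frame: the origin (TCP) lies at the centre of the arm's flange, where the gripper is bolted on; the fingertips stand 199 mm ahead of it and the grasp point (between the pads) lies 180 mm ahead of it; z points along the fingers, y is the line along which they close (so a half turn about z gives the same grasp; the last joint's range is limited). The gripper opens to 94 mm and grips with 3 to 60 N. Pads are 16 mm wide; open, the fingers measure 119 mm over their backs; the gripper's body (75 mm by 177 mm) begins 78 mm behind the grasp point.
Start: joints at [1.095, 0.3, 1.521, -0, 1.321, -0.067], TCP at [0.219, 0.505, 0.405] pointing down, gripper open.
Joint ranges: [-3.03, 3.03], [-0.79, 2.21], [0.23, 2.52], [-1.04, 4.18], [0, 3.07], [-2.55, 2.55]. Speed limits (rad/s): [2.22, 2.22, 2.57, 3.14, 3.14, 3.14].

INTERFACE

Orientations are given as [roll, pitch, yaw] about the fixed x, y, z axes, in that order (R = Rz(yaw) Ry(pitch) Rx(roll)).
In Python, from station import ctrl gives the robot as it stands. The module is installed in compiled form; this text tells all that it offers.
- The arm moves only by the tool servo_tool, never from a script. Its argument "motion" is a list of rows, each a list of 5 numbers: the closure, from 0 (fully open) to 1 (shut), then the shift along the world's x, y, z in cm, then the turn about the world's z in degrees. A call has 1 to 20 rows; each row is the pose to reach, as a shift and turn from the pose commanded when the call began; what a row does not reach only later rows make up. A row lasts 1/8 s, in which the tool goes at most 62.5 mm and 10.7 degrees, less where a joint would pass 70% of its speed; a pose out of reach is approached as far as the arm can. A call with a gripper value outside its range is refused whole. The fingers move at their own pace and stop on an object; "squeeze" is the grip in N (left out, the last holds). Time passes only in rows, so rows that repeat a pose let the fingers close. It gives the time, the measured TCP pose, the force, the opening and the grip force at its end, in the units of the state.
- ctrl.get_obs(): the state, without advancing time (a new reading comes with each control period).
- ctrl.camera(name): name is "scene" or "side" or "wrist"; returns a dict with "image" (420x560x3 uint8, red, green, blue), "fx", "fy", "cx", "cy" (pixels), "dist" ([k1, k2, p1, p2, k3] as OpenCV has them; the pictures are not rectified), "camera_from_world" (4x4, takes a point from world to camera coordinates); the wrist camera has in their place "hand_eye" (4x4, takes a point from camera to tool coordinates, whose origin is the TCP and whose axes are the flange's). Camera axes: x right, y up, looking along -z (the intrinsics and any distortion apply to the point x, -y, -z); pixel columns grow to the right and rows downward; lengths in m; the calibration is good to about 2 mm. A picture is of the moment at which its call begins: read the wrist's pose just before it. There is no depth.
- ctrl.hand_in(): hands the job in; it is judged then, once.
The state is a dict: "time_s": time; "qpos": joint angles; "joint_vel": joint speeds; "tau": joint torques, N m; "ee_pos": TCP position; "eef_rot": TCP orientation; "force": force on the tool from outside, world axes, zero at the start; "moment": the same for the moment, N m; "grip_width": finger opening in m; "grip_force": force on a finger pad.
Only numpy, scipy, OpenCV 4.12 (cv2) and the standard library are available. Lean on these libraries where they do the work, as an engineer would, in place of code of your own. Each camera call takes 0.05 s, during which the arm holds its last target. There are 200 camera calls.

## Working session

There is one attempt and no reset: what is moved stays moved. The work goes in short steps, Python scripts to look and compute and a tool call to move; the robot and the scene stay as the last step left them, time stands still between calls to the robot, and variables do not carry over. Pictures are saved under pics/ and viewed, at most 10 in all, crops included, and the job is handed in when it is done.

Besides the shell and the picture viewer there is one more tool, called after "Emit:" as name(argument=value, ...) on one line, values as JSON. servo_tool: Moves the arm, as the interface text tells. Its arguments: {"type":"object","properties":{"motion":{"type":"array","items":{"type":"array","items":{"type":"number"}}},"squeeze":{"type":"number"}},"required":["motion"]}

```bash
mkdir -p pics; cat > h.py <<'E'
import numpy as np, cv2
from scipy.spatial.transform import Rotation as R
from station import ctrl
def shot(name, save=None):
    o=ctrl.get_obs(); c=ctrl.camera(name)
    if name=='wrist':
        T=np.eye(4); r=np.array(o['eef_rot']); T[:3,:3]=R.from_euler('xyz',r).as_matrix() if r.size==3 else r; T[:3,3]=o['ee_pos']
        c['wc']=T@np.array(c['hand_eye'])
    else: c['wc']=np.linalg.inv(np.array(c['camera_from_world']))
    c['K']=np.array([[c['fx'],0,c['cx']],[0,c['fy'],c['cy']],[0,0,1.]])
    if save: cv2.imwrite('pics/'+save,c['image'][:,:,::-1])
    c2={k:v for k,v in c.items()}
    if save: np.save('pics/'+save[:-4]+'.npy',c2,allow_pickle=True)
    return c
def load(n): return np.load('pics/'+n+'.npy',allow_pickle=True).item()
def ray(c,px):
    p=cv2.undistortPoints(np.array(px,float).reshape(-1,1,2),c['K'],np.array(c['dist'],float)).reshape(-1,2)
    d=np.c_[p[:,0],-p[:,1],-np.ones(len(p))]@c['wc'][:3,:3].T
    return c['wc'][:3,3],d
def plane(c,px,z):
    o,d=ray(c,px); return o+d*((z-o[2])/d[:,2])[:,None]
def proj(c,P):
    P=np.atleast_2d(P); w=np.linalg.inv(c['wc']); q=P@w[:3,:3].T+w[:3,3]; q=q*[1,-1,-1]
    return cv2.projectPoints(q,np.zeros(3),np.zeros(3),c['K'],np.array(c['dist'],float))[0].reshape(-1,2)
def tri(c1,p1,c2,p2):
    (a,u),(b,v)=ray(c1,p1),ray(c2,p2); out=[]
    for i in range(len(u)):
        t=np.linalg.lstsq(np.c_[u[i],-v[i]],b-a,rcond=None)[0]
        x,y=a+t[0]*u[i],b+t[1]*v[i]; out.append([*(x+y)/2,np.linalg.norm(x-y)])
    return np.array(out)
E
python3 - <<'E'
from h import *
print(ctrl.get_obs())
a=shot('scene','scene0.png');b=shot('side','side0.png');w=shot('wrist','wrist0.png')
for c in(a,b,w): print(c['wc'].round(3).tolist(),c['fx'],c['dist'])
cv2.imwrite('pics/m.png',cv2.resize(np.vstack([np.hstack([a['image'],b['image']])])[:,:,::-1],None,fx=.7,fy=.7))
E
```

```text
{'time_s': 0.0, 'qpos': array([ 1.09539695e+00,  3.00481005e-01,  1.52158152e+00,  4.70589463e-05,
        1.32068787e+00, -6.65647032e-02]), 'joint_vel': array([ 0.00117587,  0.00069784, -0.00057652, -0.00045676,  0.00100813,
        0.00088254]), 'tau': array([-2.25498243e-04, -5.31809199e+01, -3.52744675e+01,  7.08105974e-02,
        2.44509632e-02, -8.13506813e-05]), 'ee_pos': array([0.21861533, 0.50465278, 0.40408057]), 'eef_rot': array([-3.14044051e+00, -1.22488254e-04,  2.73274623e+00]), 'force': array([-0.34291006,  0.05156651,  0.2456729 ]), 'moment': array([ 0.00051766, -0.00033813, -0.01281183]), 'grip_force': 0.0, 'grip_width': 0.09408418600704015}
[[0.526, 0.631, -0.57, 0.025], [-0.851, 0.376, -0.367, -0.513], [-0.017, 0.678, 0.735, 0.821], [0.0, 0.0, 0.0, 1.0]] 384.7572726235189 [-0.08277148  0.          0.          0.          0.        ]
[[-1.0, 0.008, 0.015, 0.61], [0.003, -0.791, 0.611, 0.371], [0.016, 0.611, 0.791, 0.758], [0.0, 0.0, 0.0, 1.0]] 392.5627066184667 [-0.01646608  0.          0.          0.          0.        ]
[[0.397, -0.89, -0.225, 0.154], [0.918, 0.385, 0.097, 0.533], [0.0, -0.245, 0.97, 0.385], [0.0, 0.0, 0.0, 1.0]] 325.9682831788049 [-0.00770784  0.          0.          0.          0.        ]
```

View pics/scene0.png

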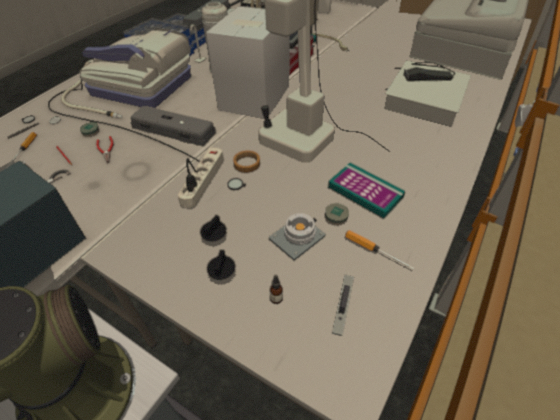

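View pics/side0.png

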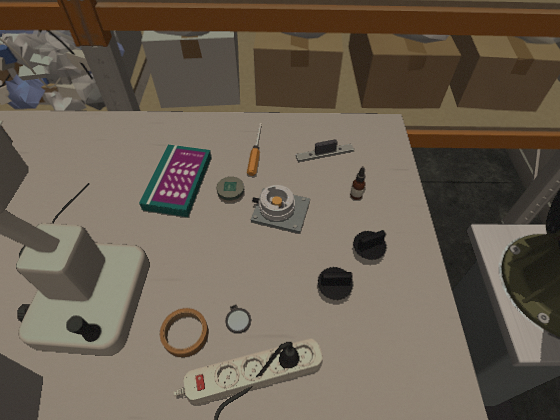

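The scene view shows the lamp house at (299,232) and the straightedge at (343,303). The cap candidates are the two black knobs at (213,232) and (221,267). The black plug in the power strip at (190,182) and the black knob on the white stand at (266,115) look similar but don't count. In the side view the lamp house is at (277,203) with its gland at (255,202). The straightedge is at (325,150), the knobs at (335,283) and (370,245), the dropper at (358,185) and the plug at (289,355).

```bash
python3 - <<'E'
from h import *
a,b=load('scene0'),load('side0')
# coarse triangulation
for n,p,q in [('capA',(213,232),(335,283)),('capB',(221,267),(370,245)),('lamp',(299,228),(277,200)),('edge',(343,293),(325,147)),('plug',(190,182),(289,355)),('drop',(276,282),(361,173))]:
    t=tri(a,[p],b,[q])[0]; print(n,t.round(3),np.hypot(*t[:2]).round(3))
A=cv2.resize(a['image'][190:350,180:380],None,fx=3,fy=3,interpolation=2)
B=cv2.resize(b['image'][120:320,240:420],None,fx=2.4,fy=2.4,interpolation=2)
A=A[:480,:];B=B[:480,:430]
im=np.vstack([np.hstack([A[:, :600]])]); 
cv2.imwrite('pics/A.png',cv2.resize(a['image'][190:350,170:380],(788,600),interpolation=2)[:,:,::-1])
cv2.imwrite('pics/B.png',cv2.resize(b['image'][120:310,240:420],(568,600),interpolation=2)[:,:,::-1])
E
```

```text
capA [0.488 0.007 0.018 0.003] 0.488
capB [ 0.405 -0.084  0.022  0.   ] 0.414
lamp [ 0.609 -0.194  0.037  0.006] 0.639
edge [ 0.487 -0.379  0.034  0.003] 0.617
plug [0.585 0.164 0.053 0.006] 0.607
drop [ 0.413 -0.246  0.077  0.004] 0.48
```

View pics/B.png

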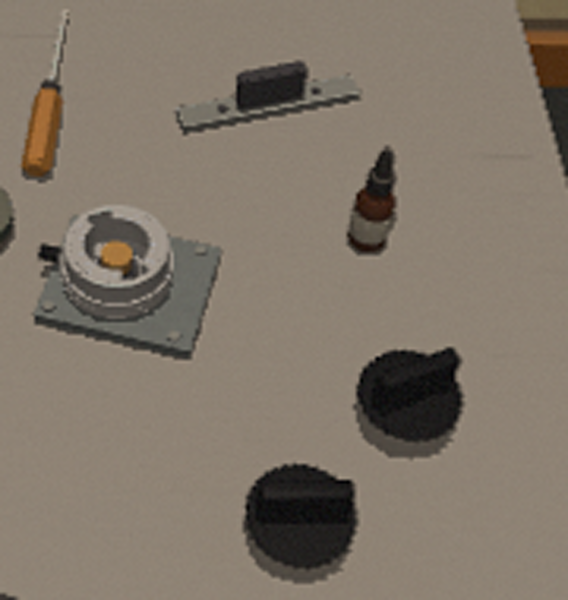

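View pics/A.png

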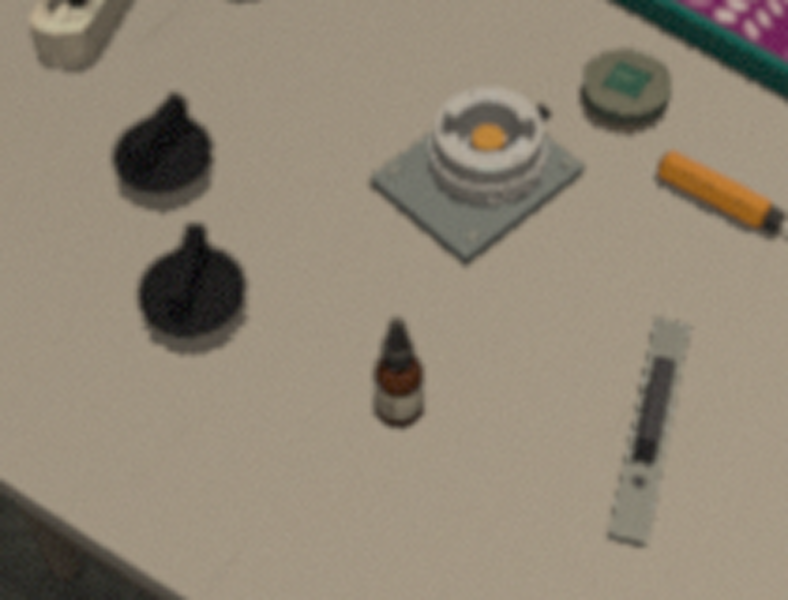

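The target is knob A, at scene (213,232) and side (335,283). It is about 0.488 m from the base, against 0.414 m for knob B at (221,267), and in the crop it shows a plain bar and flange, so it is a real cap. Next I swing the wrist camera over the lamp and straightedge area.

Emit:
servo_tool(motion=[[0,1.7,-5,0,-9],[0,3.4,-10,0,-19],[0,5.1,-15,0,-28],[0,6.8,-20,0,-38],[0,8.5,-25,0,-47],[0,10.2,-30,0,-57],[0,11.9,-35,0,-66],[0,13.6,-40,0,-76],[0,15.3,-45,0,-85],[0,17,-50,0,-95],[0,18.7,-55,0,-104],[0,20.4,-60,0,-114],[0,22.1,-65,0,-123],[0,23.8,-70,0,-133],[0,25.5,-75,0,-142],[0,27,-79.5,0,-149],[0,27,-79.5,0,-149],[0,27,-79.5,0,-149],[0,27,-79.5,0,-149]], squeeze=20)

```text
time_s: 2.52
ee_pos: [0.4886, -0.2893, 0.4049]
eef_rot: [3.141, -0.0, 0.134]
force: [-0.0, -0.1, -0.0]
grip_width: 0.094
grip_force: 0.0
```

```bash
python3 - <<'E'
from h import *
o=ctrl.get_obs(); print(o['time_s'],o['ee_pos'],o['eef_rot'],o['qpos'])
w=shot('wrist','w1.png'); print(w['wc'].round(3).tolist())
cv2.imwrite('pics/w1b.png',cv2.resize(w['image'],(800,600),interpolation=2)[:,:,::-1])
E
```

```text
2.525 [ 0.48856055 -0.28934914  0.40492459] [ 3.14147988e+00 -2.00842447e-04  1.33985060e-01] [-5.99208874e-01  3.39424499e-01  1.46840510e+00  5.20786911e-05
  1.33353835e+00  8.37590170e-01]
[[0.134, 0.961, 0.242, 0.559], [-0.991, 0.13, 0.032, -0.28], [-0.001, -0.244, 0.97, 0.386], [0.0, 0.0, 0.0, 1.0]]
```

View pics/w1b.png

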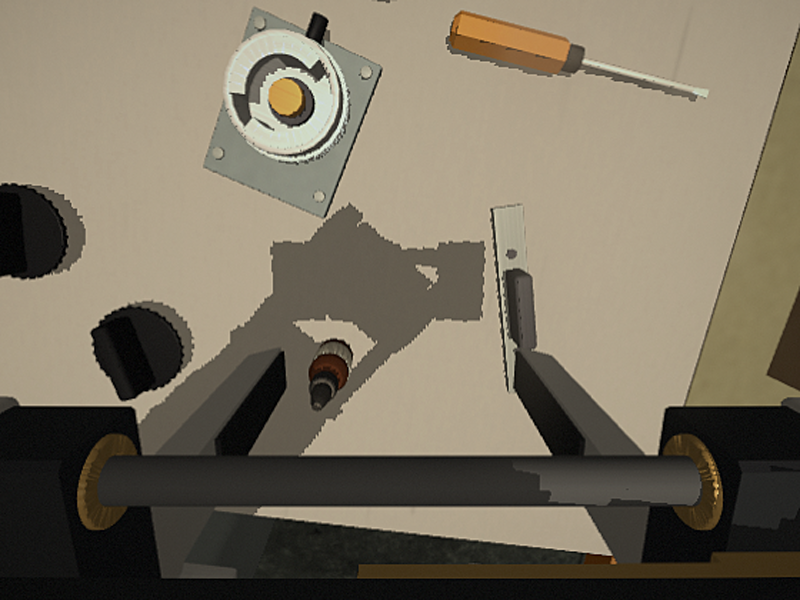

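The wrist view (800×600 coordinates) shows the plate with corners near (255,8), (381,66), (324,216) and (204,166), and its front edge runs between the last two. The slots are near (240,110) and (318,72). The blade runs from (507,206) to (510,391) with its rib at (521,305). Knob A is partly at the left edge and the dropper is at (330,370). I'll refine these to sub-pixel.

```bash
cat > m1.py <<'E'
from h import *
from scipy.optimize import least_squares
w=load('w1');g=cv2.cvtColor(w['image'],cv2.COLOR_RGB2GRAY)
def sub(c,p,k=4):
    g=cv2.cvtColor(c['image'],cv2.COLOR_RGB2GRAY)
    return cv2.cornerSubPix(g,np.array(p,np.float32).reshape(-1,1,2),(k,k),(-1,-1),(3,40,.01)).reshape(-1,2)
pl=np.array([(255,8),(381,66),(324,216),(204,166)])*.7
p=sub(w,pl); print(p.round(1).tolist())
P=plane(w,p,.012); print('plate',P.round(4).tolist(),'sides',[np.linalg.norm(P[i]-P[(i+1)%4]).round(4) for i in range(4)])
# order: (+x,+y?) determine: rows: 0 gland side left,1 gland side right,2 front right,3 front left
body=np.array([[.05,.05],[.05,-.05],[-.07,-.05],[-.07,.05]])
f=lambda v:(body@np.array([[np.cos(v[2]),np.sin(v[2])],[-np.sin(v[2]),np.cos(v[2])]])+v[:2]-P[:,:2]).ravel()
s=least_squares(f,[.6,-.2,0]);print('lamp',s.x[:2].round(4),np.degrees(s.x[2]).round(2),'res mm',(s.fun*1e3).round(1))
b=load('side0'); a=load('scene0')
q=sub(b,proj(b,P),3); print(q.round(1).tolist(),proj(b,P).round(1).tolist()); print('tri plate',tri(w,p,b,q).round(4).tolist())
e=np.array([(490,207),(523,205),(516,389),(507,391)])*.7
e=sub(w,e,3);E=plane(w,e,.008);print('blade px',e.round(1).tolist(),E.round(4).tolist(),'w',np.linalg.norm(E[0]-E[1]))
E
python3 m1.py
python3 - <<'E'
from h import *
w=load('w1');b=load('side0')
cv2.imwrite('pics/c1.png',np.hstack([cv2.resize(w['image'][135:285,330:390],(320,600*1),interpolation=1)[:,:,::-1],cv2.resize(b['image'][135:170,290:360],(480,600),interpolation=1)[:,:,::-1]]))
E
```

```text
[[177.1999969482422, 3.799999952316284], [267.3999938964844, 47.099998474121094], [226.60000610351562, 153.60000610351562], [141.5, 116.5]]
plate [[0.6729, -0.1588, 0.012], [0.6449, -0.255, 0.012], [0.5298, -0.2231, 0.012], [0.5574, -0.1264, 0.012]] sides [np.float64(0.1001), np.float64(0.1194), np.float64(0.1006), np.float64(0.1199)]
lamp [ 0.6109 -0.1936] -15.77 res mm [-0.3 -0.2  0.5 -0.3  0.1  0.5 -0.3  0. ]
[[250.1999969482422, 221.0], [263.3999938964844, 187.5], [309.79998779296875, 198.60000610351562], [300.29998779296875, 232.6999969482422]] [[250.2, 219.1], [263.4, 187.5], [310.3, 197.9], [300.2, 231.0]]
tri plate [[0.6736, -0.1571, 0.0071, 0.0015], [0.6449, -0.255, 0.012, 0.0], [0.5302, -0.2228, 0.0096, 0.0012], [0.5572, -0.1247, 0.0078, 0.0003]]
blade px [[343.3999938964844, 145.5], [364.70001220703125, 142.60000610351562], [361.20001220703125, 272.29998779296875], [357.0, 272.20001220703125]] [[0.5562, -0.3528, 0.008], [0.5626, -0.3761, 0.008], [0.4067, -0.4029, 0.008], [0.4061, -0.3977, 0.008]] w 0.02417295103325551
```

View pics/c1.png

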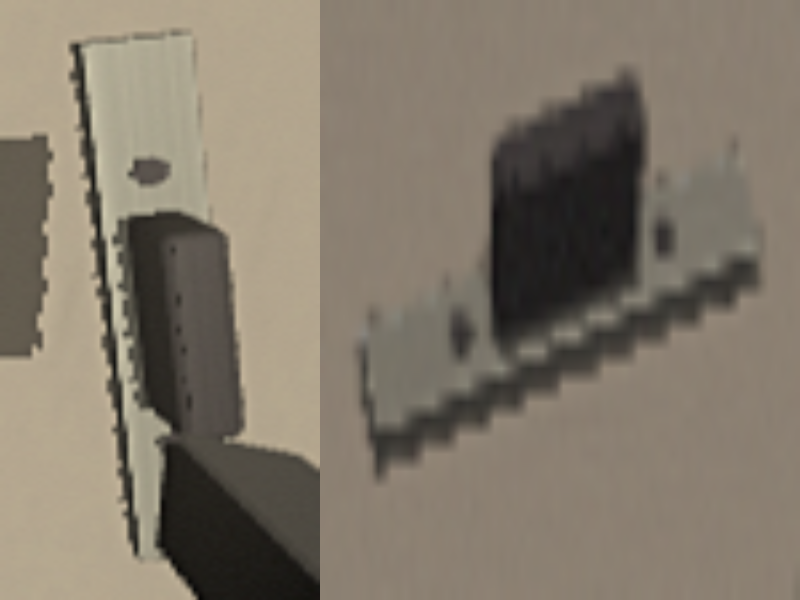

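The left crop (wrist) shows the blade's top-left edge running from (345.0,145.8) to (355.9,274), with the right corner at (366.2,143.3). The right crop (side) shows the blade's top corners at (297.6,160.2), (353.9,150.3), (297,153.7) and (350.5,143.8). I'll compute its pose from both views.

```bash
python3 - <<'E'
from h import *
w=load('w1');b=load('side0')
W=np.array([(345.0,145.8),(366.2,143.3),(355.9,273.6)])
S=np.array([(297.6,160.2),(297,153.7),(353.9,150.3),(350.5,143.8)])
A=plane(w,W,.008);B=plane(b,S,.008)
print(A.round(4).tolist(),B.round(4).tolist())
u=A[0]-A[2];print('len',np.linalg.norm(u),'w',np.linalg.norm(A[0]-A[1]),'ang',np.degrees(np.arctan2(u[1],u[0])))
print('centre wrist',(A[1]+A[2])/2,'side',B.mean(0), 'ang side',np.degrees(np.arctan2(*(B[0]-B[2])[1::-1])))
print('tri',tri(w,[W[0],W[1],W[2]],b,[S[0],S[1],S[2]]).round(4).tolist())
# rib top corners in wrist crop
r=np.array([(168,235),(229,236),(185,430),(243,434)])*[.1875,.25]+[330,135]
C=plane(w,r,.042);print('rib',C.round(4).tolist(),C.mean(0), np.linalg.norm(C[0]-C[2]),np.linalg.norm(C[0]-C[1]))
# target pose
L=np.array([.6109,-.1936]);t=np.radians(-15.8);print('edge target',L+np.array([np.cos(t),np.sin(t)])*-.082)
E
```

```text
[[0.5561, -0.3547, 0.008], [0.5621, -0.378, 0.008], [0.4041, -0.3967, 0.008]] [[0.5573, -0.3533, 0.008], [0.5583, -0.3774, 0.008], [0.4036, -0.3924, 0.008], [0.4101, -0.4175, 0.008]]
len 0.15774991578736888 w 0.024028242849060286 ang 15.438636365092819
centre wrist [ 0.48306133 -0.38731363  0.008     ] side [ 0.48232308 -0.38515058  0.008     ] ang side 14.270440060854943
tri [[0.5566, -0.3551, 0.0061, 0.0011], [0.5602, -0.3778, 0.0078, 0.0038], [0.4018, -0.3984, 0.0022, 0.0003]]
rib [[0.5094, -0.3745, 0.042], [0.5108, -0.3867, 0.042], [0.456, -0.3887, 0.042], [0.4564, -0.4009, 0.042]] [ 0.4831279  -0.38771725  0.042     ] 0.055275789291034834 0.012255141264317601
edge target [ 0.53199812 -0.17127302]
```

Emit:
servo_tool(motion=[[0,-0.3,-5,-2,4],[0,-0.55,-9.75,-5,7.3],[0,-0.55,-9.75,-9,7.3],[0,-0.55,-9.75,-13,7.3],[0,-0.55,-9.75,-16,7.3],[0,-0.55,-9.75,-18,7.3],[0,-0.55,-9.75,-18.9,7.3],[0,-0.55,-9.75,-18.9,7.3],[1,-0.55,-9.75,-18.9,7.3],[1,-0.55,-9.75,-18.9,7.3],[1,-0.55,-9.75,-18.9,7.3],[1,-0.55,-9.75,-18.9,7.3],[1,-0.55,-9.75,-18.9,7.3],[1,-0.55,-9.75,-18.9,7.3],[1,-0.55,-9.75,-18.9,7.3]], squeeze=20)

```text
time_s: 4.45
ee_pos: [0.4831, -0.3878, 0.2156]
eef_rot: [-3.141, 0.0, 0.26]
force: [-0.9, -0.1, -0.2]
grip_width: 0.0271
grip_force: 0.0
```

Emit:
servo_tool(motion=[[1,0,0,0,0],[1,0,0,0,0],[1,0,0,0,0],[1,0,0,2,0],[1,0,0,6,0],[1,0,0,10,0],[1,0.3,2,14,5],[1,1,6,14,15],[1,1.7,10,14,25],[1,2.4,14,14,35],[1,3.1,18,14,45],[1,3.74,22,14,54],[1,3.74,22,14,59.3],[1,3.74,22,10,59.3],[1,3.74,22,6,59.3],[1,3.74,22,3,59.3],[1,3.74,22,1,59.3],[1,3.74,22,0.3,59.3],[1,3.74,22,0.3,59.3],[1,3.74,22,0.3,59.3]])

```text
time_s: 6.95
ee_pos: [0.5208, -0.1679, 0.2198]
eef_rot: [3.14, 0.0, 1.295]
force: [-0.3, 0.1, -2.2]
grip_width: 0.0137
grip_force: 20.0
```

```bash
python3 - <<'E'
from h import *
o=ctrl.get_obs(); print(o['time_s'],o['ee_pos'],o['eef_rot'],o['force'],o['grip_width'],o['grip_force'])
w=shot('wrist','w2.png');a=shot('scene','s2.png');b=shot('side','b2.png')
A=cv2.resize(w['image'],(480,360),interpolation=1)
B=cv2.resize(a['image'][180:310,220:360],(320,298),interpolation=1);B2=cv2.resize(b['image'][130:260,220:360],(320,298),interpolation=1)
im=np.zeros((600,800,3),np.uint8);im[:360,:480]=A;im[:298,480:]=B;im[300:598,480:]=B2
cv2.imwrite('pics/v2.png',im[:,:,::-1])
E
```

```text
6.95 [ 0.52078416 -0.16791004  0.21983449] [3.13996270e+00 1.66415652e-04 1.29464023e+00] [-0.31423832  0.13166403 -2.21794449] 0.013698963706110177 19.97488170862198
```

View pics/v2.png

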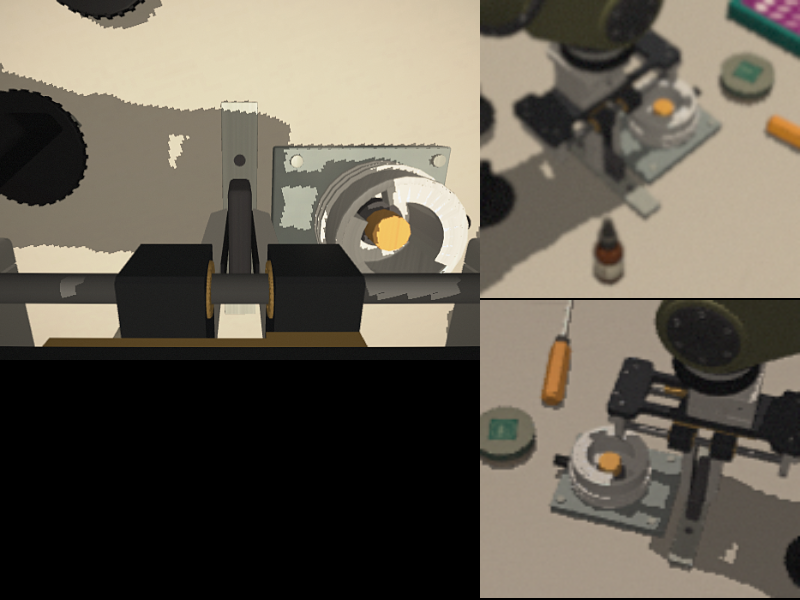

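The wrist view shows the blade parallel to the index face with a gap of about 11 mm (blade edge at x=257, plate edge at x=273 in the 480-wide inset). The wrist force reads its weight. I'll lower it and push it to the face.

Emit:
servo_tool(motion=[[1,0,0,-0.2,0],[1,0,0,-0.35,0],[1,0,0,-0.35,0],[1,0.29,-0.08,-0.35,0],[1,0.58,-0.16,-0.35,0],[1,0.87,-0.25,-0.35,0],[1,1.06,-0.3,-0.35,0],[1,1.06,-0.3,-0.35,0],[1,1.06,-0.3,-0.35,0]])

```text
time_s: 8.22
ee_pos: [0.5311, -0.1708, 0.2155]
eef_rot: [-3.141, 0.0, 1.295]
force: [-4.9, 1.8, 5.8]
grip_width: 0.0139
grip_force: 20.0
```

Emit:
servo_tool(motion=[[1,0.05,-0.014,0,0],[1,0.1,-0.028,0.03,0],[1,0.15,-0.042,0.05,0],[1,0.2,-0.056,0.05,0],[1,0.2,-0.056,0.05,0]])

```text
time_s: 8.85
ee_pos: [0.5327, -0.1713, 0.2155]
eef_rot: [-3.139, 0.0, 1.295]
force: [-9.5, 2.2, 6.0]
grip_width: 0.0136
grip_force: 20.0
```

Emit:
servo_tool(motion=[[1,0.05,-0.014,0.02,0],[1,0.1,-0.028,0.02,0],[1,0.15,-0.042,0.02,0],[1,0.15,-0.042,0.02,0]])

```text
time_s: 9.35
ee_pos: [0.5336, -0.1716, 0.2156]
eef_rot: [-3.135, -0.0, 1.295]
force: [-19.3, 3.8, 13.5]
grip_width: 0.0136
grip_force: 20.0
```

Emit:
servo_tool(motion=[[1,-0.1,0.028,0,0],[1,-0.1,0.028,0,0],[0.78,-0.1,0.028,0.0,0],[0.78,-0.1,0.028,0.0,0],[0.78,-0.1,0.028,0.1,0],[0.78,-0.1,0.028,0.1,0],[0.78,-0.1,0.028,0.1,0]])

```text
time_s: 10.22
ee_pos: [0.5337, -0.1715, 0.2169]
eef_rot: [3.141, 0.0, 1.295]
force: [-0.1, -0.7, -0.3]
grip_width: 0.0206
grip_force: 0.0
```

Emit:
servo_tool(motion=[[0.78,0,0,2,0],[0.78,0,0,5,0],[0.78,0,0,10,0],[0,-1,2,15,10],[0,-2,4,15,20],[0,-3,6,15,30],[0,-3.4,8,15,40],[0,-3.4,10,15,50],[0,-3.4,11,15,60],[0,-3.4,11,15,70],[0,-3.4,11,15,80],[0,-3.4,11,15,90],[0,-3.4,11,15,100],[0,-3.4,11,15,106],[0,-3.4,11,15,106],[0,-3.4,11,15,106]])

```text
time_s: 12.22
ee_pos: [0.4996, -0.0615, 0.3668]
eef_rot: [-3.142, -0.0, -3.141]
force: [-1.0, 0.7, 0.4]
grip_width: 0.0939
grip_force: 0.0
```

```bash
python3 - <<'E'
from h import *
o=ctrl.get_obs(); print(o['time_s'],o['ee_pos'],o['eef_rot'],o['qpos'])
w=shot('wrist','w3.png');shot('side','b3.png');shot('scene','s3.png')
cv2.imwrite('pics/w3b.png',cv2.resize(w['image'],(800,600),interpolation=2)[:,:,::-1])
E
```

```text
12.225 [ 0.49959801 -0.06151593  0.3668308 ] [-3.14159245e+00 -2.32816014e-05 -3.14086866e+00] [-1.95287522e-01  2.32058993e-01  1.69834814e+00 -5.05437353e-06
  1.21120832e+00 -1.76680607e+00]
```

View pics/w3b.png

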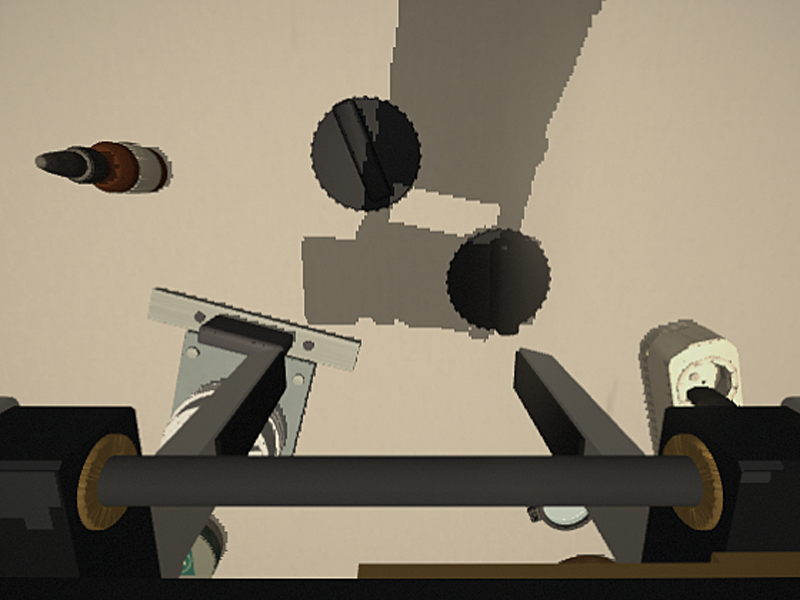

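The straightedge sits flush on the index face: its edge runs along (153,290)–(360,370), with the plate right behind it. Knob A is at (499,282) with its bar near-vertical (close to world x), and knob B is at (366,153). I'll fit A's flange and bar, with an enhanced crop.

```bash
cat > m2.py <<'E'
from h import *
w,b=load('w3'),load('b3')
def blob(c,seed,thr=62):
    g=cv2.cvtColor(c['image'],cv2.COLOR_RGB2GRAY); m=(g<thr).astype(np.uint8)
    n,l=cv2.connectedComponents(m); m=(l==l[seed[1],seed[0]]).astype(np.uint8)
    k=max(cv2.findContours(m,0,1)[0],key=cv2.contourArea); return k.reshape(-1,2),m
for c,s,n in((w,(345,200),'w'),(b,(335,285),'b')):
    k,m=blob(c,s); P=plane(c,k.astype(float),.024)[:,:2]
    (x,y),r=cv2.minEnclosingCircle(P.astype(np.float32)); e=cv2.fitEllipse((P*1e4).astype(np.float32))
    print(n,len(k),'bbox',cv2.boundingRect(k),'circ',x,y,r,'ell',np.array(e[0])/1e4,np.array(e[1])/1e4)
def crop(c,x,y,h,W,H):
    i=c['image'][y-h:y+h,x-h:x+h].astype(float); return cv2.resize(np.clip(255*(i/110)**.6,0,255).astype(np.uint8),(W,H),interpolation=2)
im=np.hstack([crop(w,349,197,45,400,400),crop(b,335,283,25,400,400)])
cv2.imwrite('pics/c3.png',im[:,:,::-1])
E
python3 m2.py
```

```text
w 236 bbox (312, 160, 74, 74) circ 0.4923827350139618 0.008807281032204628 0.039262112230062485 ell [0.49091904 0.00833837] [0.07067394 0.07373138]
b 101 bbox (317, 267, 36, 33) circ 0.48969346284866333 0.005261666607111692 0.03970972076058388 ell [0.49054805 0.00743833] [0.07099398 0.07366896]
```

View pics/c3.png

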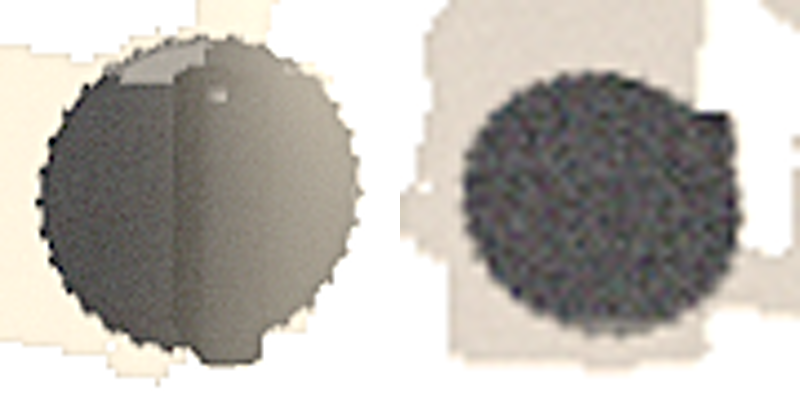

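The enhanced crop shows A's bar running vertically in the wrist picture, with its side face at crop x≈173–205 and its far end sticking out at (195–262, 360). The bar is therefore roughly along world x. The flange centres from the two views agree to 1 mm, which also confirms the height.

```bash
python3 - <<'E'
from h import *
w,b=load('w3'),load('side0')
cp=lambda p:np.array(p)*.225+[304,152]
A=plane(w,cp([(173,95),(173,325)]),.026);print('base line',A.round(4).tolist())
B=plane(w,cp([(195,362),(262,358)]),.060);print('far end top',B.round(4).tolist())
S=plane(b,np.array([(262,522),(352,522)])/[568/180,600/190]+[240,120],.026);print('side base',S.round(4).tolist())
T=plane(b,np.array([(262,484),(354,482)])/[568/180,600/190]+[240,120],.060);print('side top',T.round(4).tolist())
for q in(A,B,S,T):
    d=q[1]-q[0];print(np.degrees(np.arctan2(d[1],d[0])))
d=np.load('pics/w3.npy',allow_pickle=True).item()
# straightedge check: blade outer long edge corners & plate side corners
E=plane(w,np.array([(153,289),(360,370),(148,315),(355,343)])*.7,.008);print(E.round(4).tolist(), E[0]-E[1])
L=np.array([.6109,-.1936]);t=np.radians(-15.8);Rm=np.array([[np.cos(t),-np.sin(t)],[np.sin(t),np.cos(t)]])
print('blade corners in lamp frame',((E[:,:2]-L)@Rm).round(4).tolist())
E
```

```text
base line [[0.467, 0.0014, 0.026], [0.52, 0.004, 0.026]]
far end top [[0.5184, 0.002, 0.06], [0.5175, 0.0159, 0.06]]
side base [[0.5157, 0.0151, 0.026], [0.4574, 0.0149, 0.026]]
side top [[0.5184, 0.0057, 0.06], [0.4602, 0.004, 0.06]]
2.771840470427378
93.59268551520236
-179.78334882529057
-178.36314898859678
[[0.5, -0.2445, 0.008], [0.5642, -0.0915, 0.008], [0.52, -0.2509, 0.008], [0.5422, -0.0949, 0.008]] [-0.06426164 -0.15299332  0.        ]
blade corners in lamp frame [[-0.0929, -0.0792], [-0.0727, 0.0855], [-0.0718, -0.0799], [-0.093, 0.0762]]
```

Emit:
servo_tool(motion=[[0,-0.5,4,-2,1],[0,-0.9,7,-5,2.2],[0,-0.9,7,-8.5,2.2],[0,-0.9,7,-11.5,2.2],[0,-0.9,7,-13.2,2.2],[0,-0.9,7,-13.8,2.2],[0,-0.9,7,-13.8,2.2],[1,-0.9,7,-13.8,2.2],[1,-0.9,7,-13.8,2.2],[1,-0.9,7,-13.8,2.2],[1,-0.9,7,-13.8,2.2],[1,-0.9,7,-13.8,2.2],[1,-0.9,7,-13.8,2.2],[1,-0.9,7,-13.8,2.2],[1,-0.9,7,-13.8,2.2],[1,-0.9,7,-13.8,2.2],[1,-0.9,7,-13.8,2.2],[1,-0.9,7,-13.8,2.2]], squeeze=35)

```text
time_s: 14.62
ee_pos: [0.4906, 0.0085, 0.2288]
eef_rot: [3.142, -0.0, -3.1]
force: [-0.3, -0.4, -1.0]
grip_width: 0.0132
grip_force: 35.0
```

Emit:
servo_tool(motion=[[1,0,0,2,0],[1,0,0,5,0],[1,1,-2,9,-7],[1,3,-5,10,-17],[1,5,-8.5,10,-27],[1,7,-12,10,-37],[1,9,-15,10,-47],[1,11,-18,10,-57],[1,12,-20.2,10,-66.2],[1,12,-20.2,10,-66.2],[1,12,-20.2,10,-66.2],[1,12,-20.2,10,-66.2]])

```text
time_s: 16.12
ee_pos: [0.6105, -0.1927, 0.329]
eef_rot: [3.142, -0.0, 2.03]
force: [0.5, -0.1, -0.6]
grip_width: 0.0138
grip_force: 35.0
```

```bash
python3 - <<'E'
from h import *
o=ctrl.get_obs(); print(o['time_s'],o['ee_pos'],o['eef_rot'],o['qpos'],o['force'])
w=shot('wrist','w4.png');s=shot('scene','s4.png');b=shot('side','b4.png')
i=w['image'];im=np.zeros((600,800,3),np.uint8)
f=lambda i:np.clip(255*(i/200.)**.6,0,255).astype(np.uint8)
im[:420,:500]=f(cv2.resize(i,(500,420)))
for k,(c,r0) in enumerate(((s,0),(b,300))):
    u=proj(c,[[.611,-.1936,.08]])[0].astype(int); print(u)
    im[r0:r0+300,500:]=f(cv2.resize(c['image'][u[1]-50:u[1]+50,u[0]-50:u[0]+50],(300,300),interpolation=2))
cv2.imwrite('pics/v4.png',im[:,:,::-1])
E
```

```text
16.125 [ 0.61047806 -0.19274063  0.32901152] [ 3.14153306e+00 -2.08467629e-05  2.03001358e+00] [-3.63025379e-01  5.64663823e-01  1.32494819e+00  6.09229555e-05
  1.25195536e+00 -8.22261726e-01] [ 0.47960992 -0.06561085 -0.56955785]
[300 215]
[276 189]
```

View pics/v4.png

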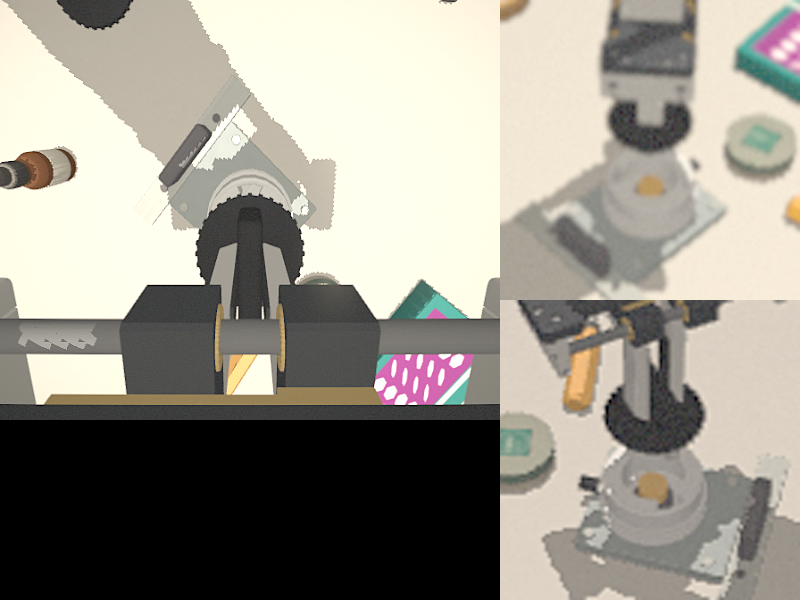

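The wrist inset shows the cap held level over the barrel, flange at (250,240), with the straightedge still flush behind it. The scene and side crops show the flange (at (650,118) and (655,415)) right above the mouth. I'll measure the cap and barrel axes numerically in the same cameras.

```bash
cat > m3.py <<'E'
from h import *
from scipy.optimize import least_squares
def circ(c,seed_w,z,r,sel,thr=60,x0=None):
    g=cv2.cvtColor(c['image'],cv2.COLOR_RGB2GRAY); m=(g<thr).astype(np.uint8)
    u0=proj(c,[[*seed_w,z]])[0]
    box=np.zeros_like(m); X=proj(c,[[seed_w[0]+.05*np.cos(t),seed_w[1]+.05*np.sin(t),z] for t in np.linspace(0,6.28,40)])
    cv2.fillPoly(box,[X.astype(np.int32)],1); m&=box
    m=cv2.morphologyEx(m,2,np.ones((3,3)))
    k=np.vstack([q.reshape(-1,2) for q in cv2.findContours(m,0,1)[0]]).astype(float)
    P=plane(c,k,z)[:,:2]; d=P-seed_w; e=np.abs(np.linalg.norm(d,axis=1)-r)<.008
    cam=c['wc'][:2,3]-seed_w; cam/=np.linalg.norm(cam); s=(d@cam)*sel>-.005
    P=P[e&s]
    f=least_squares(lambda v:np.linalg.norm(P-v,axis=1)-r,seed_w,loss='soft_l1',f_scale=.0008)
    f2=least_squares(lambda v:np.linalg.norm(P-v[:2],axis=1)-v[2],[*seed_w,r],loss='soft_l1',f_scale=.0008)
    return f.x.round(4),f2.x.round(4),len(P)
if __name__=='__main__':
    t=np.array([.6105,-.1927]); zb=.329-.1858-.043+.021
    for n in('s4','b4'): print(n,circ(load(n),t,zb,.036,1))
    print('w4',circ(load('w4'),t,zb+.005,.036,1),circ(load('w4'),t,zb+.005,.036,-1))
    for n in('w1','scene0','side0'):
        c=load(n); hsv=cv2.cvtColor(c['image'],cv2.COLOR_RGB2HSV)
        m=cv2.inRange(hsv,(8,110,90),(30,255,255)); u=proj(c,[[.611,-.1936,.041]])[0]
        l=cv2.connectedComponentsWithStats(m)
        j=1+np.argmin(np.linalg.norm(l[3][1:]-u,axis=1)+1e3*(l[2][1:,4]<10)); print(n,'plunger px',l[3][j],l[2][j],'->',plane(c,[l[3][j]],.041))
E
python3 m3.py
```

```text
s4 (array([ 0.6114, -0.1887]), array([ 0.6069, -0.192 ,  0.0315]), 36)
b4 (array([ 0.6112, -0.1944]), array([ 0.6112, -0.1923,  0.0344]), 45)
w4 (array([ 0.6103, -0.1915]), array([ 0.6101, -0.191 ,  0.0355]), 220) (array([ 0.61 , -0.191]), array([ 0.6106, -0.192 ,  0.0353]), 258)
w1 plunger px [199.47227926  67.21971253] [188  55  24  26 487] -> [[ 0.61154806 -0.19321771  0.041     ]]
scene0 plunger px [299.7254902  226.19607843] [296 223   9   7  51] -> [[ 0.60866325 -0.19347669  0.041     ]]
side0 plunger px [276.47826087 200.14492754] [272 196  10   9  69] -> [[ 0.61200773 -0.19257194  0.041     ]]
```

Emit:
servo_tool(motion=[[1,0.07,-0.2,-1.5,0],[1,0.07,-0.2,-3,0],[1,0.07,-0.2,-4,0],[1,0.07,-0.2,-4.6,0],[1,0.07,-0.2,-5,0],[1,0.07,-0.2,-5.2,0],[1,0.07,-0.2,-5.2,0],[1,0.07,-0.2,-5.2,0]])

```text
time_s: 17.27
ee_pos: [0.6114, -0.1956, 0.2772]
eef_rot: [3.141, 0.0, 2.028]
force: [-0.6, 0.3, -1.1]
grip_width: 0.0139
grip_force: 35.0
```

Emit:
servo_tool(motion=[[1,0,0.06,-0.15,0],[1,0,0.06,-0.3,0],[1,0,0.06,-0.45,0],[1,0,0.06,-0.6,0],[1,0,0.06,-0.6,0],[1,0,0.06,-0.6,0]])

```text
time_s: 18.02
ee_pos: [0.6113, -0.1949, 0.2709]
eef_rot: [3.142, 0.0, 2.028]
force: [0.1, 0.3, -1.8]
grip_width: 0.0135
grip_force: 35.0
```

Lugs are below the rim in the slots with no side force. Pressing down against the spring next.

Emit:
servo_tool(motion=[[1,0,0,-0.2,0],[1,0,0,-0.4,0],[1,0,0,-0.6,0],[1,0,0,-0.8,0],[1,0,0,-0.95,0],[1,0,0,-1.0,0],[1,0,0,-1.0,0]])

```text
time_s: 18.9
ee_pos: [0.6114, -0.195, 0.2611]
eef_rot: [3.141, 0.0, 2.028]
force: [-0.9, -0.2, 4.0]
grip_width: 0.0137
grip_force: 35.0
```

Emit:
servo_tool(motion=[[1,0,0,-0.1,0],[1,0,0,-0.15,0],[1,0,0,-0.15,0],[1,0,0,-0.15,0]])

```text
time_s: 19.4
ee_pos: [0.6114, -0.195, 0.2597]
eef_rot: [3.141, 0.0, 2.028]
force: [-1.3, -0.1, 6.2]
grip_width: 0.0137
grip_force: 35.0
```

```bash
python3 - <<'E'
from h import *
for i in range(4):
    o=ctrl.get_obs(); print(o['force'].round(2),o['moment'].round(2),o['ee_pos'].round(4)); ctrl.camera('side')
E
```

```text
[-1.31 -0.07  6.21] [0.06 0.37 0.03] [ 0.6114 -0.195   0.2597]
[-0.61  0.26  6.58] [-0.02  0.36 -0.02] [ 0.6114 -0.1949  0.2597]
[-1.51  0.42  6.3 ] [0.04 0.35 0.01] [ 0.6114 -0.195   0.2598]
[-0.76  1.61  6.57] [ 0.07  0.35 -0.04] [ 0.6114 -0.195   0.2598]
```

Emit:
servo_tool(motion=[[1,-0.01,0,0,-5],[1,-0.02,0,0,-10],[1,-0.03,0,0,-15],[1,-0.04,0,0,-20],[1,-0.04,0,0,-20],[1,-0.04,0,0,-20]])

```text
time_s: 20.35
ee_pos: [0.6111, -0.195, 0.2599]
eef_rot: [3.14, 0.001, 1.679]
force: [0.5, -0.0, 6.2]
grip_width: 0.0136
grip_force: 35.0
```

Emit:
servo_tool(motion=[[1,-0.01,0,0,-5],[1,-0.02,0,0,-10],[1,-0.03,0,0,-15],[1,-0.04,0,0,-20],[1,-0.04,0,0,-22],[1,-0.04,0,0,-22],[1,-0.04,0,0,-22],[1,-0.04,0,0,-22]])

```text
time_s: 21.35
ee_pos: [0.6107, -0.195, 0.2599]
eef_rot: [3.14, 0.0, 1.295]
force: [0.1, -0.2, 5.8]
grip_width: 0.0139
grip_force: 35.0
```

```bash
python3 - <<'E'
from h import *
from m3 import circ
o=ctrl.get_obs(); print(o['time_s'],o['ee_pos'].round(4),np.degrees(o['eef_rot']).round(2),o['force'].round(2),o['moment'].round(2),o['grip_force'])
w=shot('wrist','w5.png');s=shot('scene','s5.png');b=shot('side','b5.png')
zb=.2598-.1858-.043+.021;t=np.array([.611,-.194])
for n,c in(('w',w),('s',s),('b',b)): print(n,circ(c,t,zb+.0025,.036,1))
# straightedge still flush: bright/grey blade corners seen in wrist view, in lamp frame
g=cv2.cvtColor(w['image'],cv2.COLOR_RGB2GRAY)
L=np.array([.6109,-.1936]);a=np.radians(-15.8);Rm=np.array([[np.cos(a),-np.sin(a)],[np.sin(a),np.cos(a)]])
pred=np.array([[-.094,-.08],[-.094,.08],[-.07,.08],[-.07,-.08]])@Rm.T+L
p=proj(w,np.c_[pred,np.full(4,.008)]); q=cv2.cornerSubPix(g,p.astype(np.float32).reshape(-1,1,2),(5,5),(-1,-1),(3,40,.01)).reshape(-1,2)
print(p.round(1).tolist(),q.round(1).tolist(),((plane(w,q,.008)[:,:2]-L)@Rm).round(4).tolist())
# bar direction: rib & bar via dark top regions between fingers are hidden; use blade line angle
e=cv2.Canny(g,50,120); ls=cv2.HoughLinesP(e,1,np.pi/360,30,minLineLength=35,maxLineGap=6)
for l in ls.reshape(-1,4)[:60]:
    P=plane(w,[l[:2],l[2:]],.008); d=P[1]-P[0]; f=(P[:,:2]-L)@Rm
    if abs(abs(d[1])/np.hypot(*d[:2])-.96)<.05 and -.11<f[:,0].mean()<-.06: print('line',f.round(4).tolist())
E
```

```text
21.35 [ 0.6107 -0.195   0.2599] [1.7993e+02 1.0000e-02 7.4170e+01] [ 0.1  -0.18  5.75] [-0.05  0.14 -0.01] 35.00172257423401
w (array([ 0.6115, -0.1941]), array([ 0.6114, -0.1943,  0.0361]), 264)
s (array([ 0.6121, -0.1919]), array([ 0.6106, -0.1928,  0.0347]), 36)
b (array([ 0.6119, -0.1951]), array([ 0.6119, -0.1947,  0.0357]), 45)
[[161.8, 326.0], [141.1, 118.7], [176.1, 118.6], [191.6, 326.0]] [[161.8000030517578, 326.0], [141.10000610351562, 118.69999694824219], [177.39999389648438, 119.4000015258789], [193.39999389648438, 321.8999938964844]] [[-0.094, -0.08], [-0.094, 0.08], [-0.0691, 0.0795], [-0.0683, -0.0763]]
line [[-0.0701, 0.0791], [-0.071, -0.0415]]
line [[-0.1023, 0.021], [-0.1024, -0.0449]]
line [[-0.0757, 0.0255], [-0.0762, -0.029]]
```

```bash
python3 -c "
from station import ctrl
print(ctrl.hand_in())"
```

```text
the job is handed in; nothing more can be done
None
```

I handed the job in at about 21 s of the 54 s. The straightedge measured flush on the index face and released; the cap is pressed about 8–9 mm onto the spring, turned 42° clockwise to parallel, and still gripped at 35 N. The hand-in returned no verdict, so this rests on my own measurements.

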